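# One gem pot from the dispenser

### The arm

A 6-joint arm with a two-finger parallel gripper is mounted at the origin on the work surface. World frame = base frame: x ahead of the robot, y to its left, z up, the work surface at z = 0. Lengths are in m, angles in rad, forces in N, time in s.
With the tool pointing down it reaches from about 0.4 to 0.825 m from the base axis. Payload 7 kg.
Tool frame: the origin (TCP) lies midway between the tips of the shut fingers; the grasp point (between the pads) lies 19 mm behind it (ctrl.pinch_z is the distance from the TCP to the grasp point, in m); z points along the fingers, y is the line along which they close (so a half turn about z gives the same grasp; the last joint's range is limited). The gripper opens to 88 mm and grips with 3 to 60 N. Pads are 19 mm wide; open, the fingers measure 130 mm over their backs; the gripper's body (78 mm by 193 mm) begins 47 mm behind the grasp point.
Start: joints at [-1.06, 0.359, 0.012, 0, -1.224, -0.288], TCP at [0.149, -0.658, 0.227] pointing down, gripper open.
Joint ranges: [-3.07, 3.07], [-1.43, 2.12], [-1.02, 1.25], [-3.03, 1.67], [-3.05, -0], [-3.03, 3.03]. Speed limits (rad/s): [2.39, 2.39, 3.01, 3.14, 3.14, 3.14].

### API

Orientations are given as [roll, pitch, yaw] about the fixed x, y, z axes, in that order (R = Rz(yaw) Ry(pitch) Rx(roll)).
In Python, from bench import ctrl, optics gives the robot as it stands.
- The arm moves only by the tool drive_tool, never from a script. Its argument "deltas" is a list of rows, each a list of 4 numbers: the shift along the tool's x, y, z in mm, then the turn about the tool's z in degrees. In form: [[tx, ty, tz, twist], ...]. A call has 1 to 10 rows; each row shifts and turns the commanded pose from where the row before left it, along the tool's axes as they then stand; what a row does not reach is not made up. A row lasts 1/12 s, in which the tool goes at most 41.7 mm and 7.16 degrees, less where a joint would pass 70% of its speed; a pose out of reach is approached as far as the arm can. A call is refused whole if a number of a shift passes 41.7 or a number of a turn 7.16, either way. A call with a gripper value outside its range is refused whole. "hand" is the finger opening in mm, from 0 to 87.6, set as the call begins (left out, the last holds). The fingers move at their own pace and stop on an object; "squeeze" is the grip in N (left out, the last holds). Time passes only in rows, so rows that do not move let the fingers close. It gives the time, the measured TCP pose, the force, the opening and the grip force at its end, in the units of the state.
- ctrl.read_state(): the state, without advancing time (a new reading comes with each control period).
- optics.snapshot(name): name is "scene" or "side" or "wrist"; returns the picture (384x512x3 uint8, blue, green, red); there is no depth.
- optics.calibration(name): a dict with "vertical_fov" (degrees; the focal length in pixels is half the picture's height over the tangent of half this angle, whatever the lens; pixels are square), "cx", "cy" (the principal point, pixels), "rvec" (rotation vector, rad) and "tvec" (3), from world to camera coordinates, as OpenCV has them; the wrist camera has in their place "T_tool_cam" (4x4, takes a point from camera to tool coordinates, whose origin is the TCP and whose axes are the flange's). Camera axes: x right, y down, z forward; pixel columns grow to the right and rows downward; lengths in m; the calibration is good to about 2 mm. A picture is of the moment at which its call begins: read the wrist's pose just before it. calibration takes no time and is no camera call.
- ctrl.job_done(): hands the job in; it is judged then, once.
The state is a dict: "time_s": time; "joint_pos": joint angles; "joint_vel": joint speeds; "joint_torque": joint torques, N m; "tool_pos": TCP position; "ee_rot": TCP orientation; "ft_force": force on the tool from outside, world axes, zero at the start; "torque": the same for the moment, N m; "width": finger opening in m; "grasp_force": force on a finger pad.
Only numpy, scipy, OpenCV 4.12 (cv2) and the standard library are available. Lean on these libraries where they do the work, as an engineer would, in place of code of your own. Each camera call takes 0.05 s, during which the arm holds its last target. There are 200 camera calls.

### The job

Press the red plunger of the pot dispenser once, all the way down, and let it come back up, so that a single gem pot slides out onto the bench. Then push that pot aside along the bench with the fingertips, without picking it up or tipping it over, until it stands wholly on the round green mat. Leave the other pots in the dispenser and everything else on the bench where it is.

Things in the scene. Friction and masses are not known exactly. Their poses are not given: they have to be found in the camera images.
- dispenser: gem-pot dispenser, fixed. Origin on the bench under the centre of its upright magazine column (aluminium, clear front; 48 mm square, inside 40 mm, 60 mm tall, open top). x axis points out of the outlet, a 16 mm high slot at the foot of the front face (x = +24 mm). Behind it a grey housing, x -24 to -90 mm, 48 wide, 45 tall, carries the plunger. Pots slide on the bench itself: no floor or lip
- plunger (a joint): plunger travel straight down, m: 0 = up, 0.018 = at its stop. Spring returned: 2.6 N to start, 5.4 N fully down, plus light damping. It drives a pusher three times as far: a full press sends the lowest pot out along the dispenser x axis, its centre to about 52 mm from the origin (further if pressed fast). As it comes up again the stack drops by one pot
- plunger_cap (a point): centre of the top face of the red plunger cap (30 mm diameter), 56 mm behind the dispenser origin and 85 mm above the bench when up, 67 mm when fully pressed
- pot1: the lowest gem pot in the stack, the one that comes out: closed round pot, 36 mm diameter, 14 mm tall, black base and white lid, about 20 g; origin at the centre of its underside, z axis up, standing on the bench
- pot2: second pot from below, same size; must stay in the column
- pot3: third pot from below, same size; must stay in the column
- pot4: top pot, same size; must stay in the column
- mat_green: the target: flat round green mat, 84 mm diameter, 0.5 mm thin and flush with the bench so that a pot slides onto it without a step; origin at its centre. It lies to one side (left or right) of the outlet, its centre 105 to 135 mm aside and 50 to 80 mm ahead of the dispenser origin
- mat_grey: a like mat in grey on the other side of the outlet; not the target, nothing is put on it
- eyepiece: bystander: black microscope eyepiece standing upright, 37 mm diameter, 56 mm tall; origin at the centre of its underside
- brooch: bystander: gold brooch with pearls and a green stone lying flat, 46 mm across, 12 mm tall; origin at the centre of its underside
- brush1: bystander: thin brush lying on the bench, 150 mm long along its x axis, 7 mm thick; origin under its middle
- brush2: bystander: another such brush, 150 mm long, 7 mm thick; origin under its middle
- pick: bystander: steel pick lying on the bench, 150 mm long along its x axis, 7 mm thick; origin under its middle
- stone_jar: bystander: small amber jar with a steel cap, 48 mm diameter, 55 mm tall; origin at the centre of its underside
Things that resemble listed ones, but are neither listed nor needed, are in the scene too. Leave any pink look-alike of the dispenser alone. Leave any orange look-alike of the pot4 alone.

How it is judged:
By the outcome, as a careful person would: the job done as asked, in the order asked, and still so for the second after the job is handed in, with the robot touching nothing.
It also fails if it takes over 53 s, if anything falls off the work surface, if the arm or the gripper's body presses on something with over 40 N, if the wrist force passes 120 N, or if a joint passes its speed limit or range.

## Working session

There is one attempt and no reset: what is moved stays moved. The work goes in short steps, Python scripts to look and compute and a tool call to move; the robot and the scene stay as the last step left them, time stands still between calls to the robot, and variables do not carry over. Pictures are saved under pics/ and viewed, at most 10 in all, crops included, and the job is handed in when it is done.

Besides the shell and the picture viewer there is one more tool, called after "Emit:" by a JSON object that holds its "name" and its "arguments", one argument or row to a line. drive_tool: Moves the arm, as the interface text tells. Its arguments: {"type":"object","properties":{"deltas":{"type":"array","items":{"type":"array","items":{"type":"number"}}},"hand":{"type":"number"},"squeeze":{"type":"number"}},"required":["deltas"]}

```bash
mkdir -p pics; ls; cat > h.py <<'E'
import numpy as np, cv2
from bench import ctrl, optics
def cam(name):
    c=optics.calibration(name); f=192/np.tan(np.radians(c["vertical_fov"])/2)
    K=np.array([[f,0,c["cx"]],[0,f,c["cy"]],[0,0,1.]])
    R=cv2.Rodrigues(np.array(c["rvec"],float))[0]; t=np.array(c["tvec"],float).ravel()
    return K,R,t
def ray(name,u,v):
    K,R,t=cam(name); return -R.T@t, R.T@np.linalg.inv(K)@np.array([u,v,1.])
def on_z(name,u,v,z):
    o,d=ray(name,u,v); return o+d*(z-o[2])/d[2]
def tri(a,b):
    (o1,d1),(o2,d2)=ray(*a),ray(*b); A=np.c_[d1,-d2]
    s=np.linalg.lstsq(A,o2-o1,rcond=None)[0]; p,q=o1+s[0]*d1,o2+s[1]*d2
    return (p+q)/2, np.linalg.norm(p-q)
def px(name,P):
    K,R,t=cam(name); p=K@(R@np.array(P,float)+t); return p[:2]/p[2]
E
python3 - <<'E'
from h import *
a=optics.snapshot("scene");b=optics.snapshot("side")
cv2.imwrite("pics/sc.png",a);cv2.imwrite("pics/si.png",b)
for n in("scene","side"):
    K,R,t=cam(n);print(n,K[0,0],optics.calibration(n),-R.T@t)
s=ctrl.read_state();print(s["tool_pos"],s["ee_rot"],s["time_s"])
E
```

```text
pics
scene 481.8892658384028 {'vertical_fov': 43.4478177589413, 'cx': 257.23124818369945, 'cy': 189.21690105062234, 'rvec': array([ 1.12446221,  2.36136884, -1.02687724]), 'tvec': array([ 0.26926037, -0.25415499,  1.51373228])} [1.15182104 0.60785346 0.85574751]
side 457.93840647642264 {'vertical_fov': 45.493719573947835, 'cx': 254.42482327317128, 'cy': 200.1494586112384, 'rvec': array([ 2.38571355, -0.41714256,  0.14778433]), 'tvec': array([-0.46573137,  0.2492964 ,  0.70426886])} [ 0.34912687 -0.42261736  0.68887882]
[ 0.14902293 -0.65789625  0.22569179] [ 3.14008558e+00 -1.38326155e-04 -2.91892414e+00] 0.1
```

View pics/sc.png

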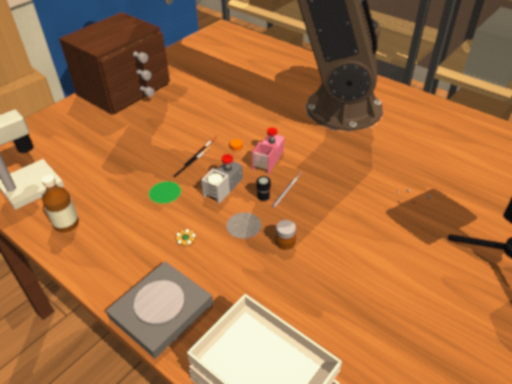

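View pics/si.png

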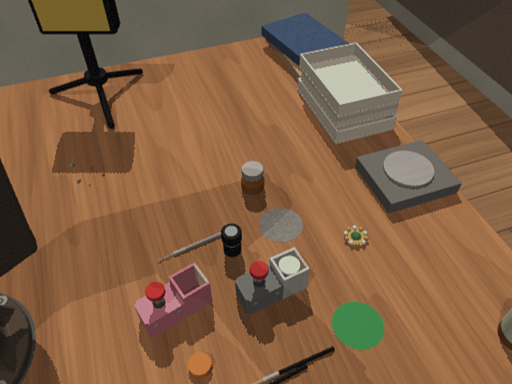

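Both views agree. The grey dispenser's red cap is at scene (227,159) and side (259,270), and the column top with its white pot is at side (289,264). The green mat is at scene (165,192) and side (358,325), the grey mat at side (282,225).

Things that could be mistaken for what I want:
- **Pink dispenser:** its cap is at scene (272,131) and side (155,291).
- **Orange pot:** scene (236,145) and side (200,364).

I choose the grey dispenser.

```bash
cat > m.py <<'E'
from h import *
a=cv2.imread("pics/sc.png");b=cv2.imread("pics/si.png")
def blobs(im,lo,hi,mn=15):
    m=cv2.inRange(cv2.cvtColor(im,cv2.COLOR_BGR2HSV),lo,hi)
    n,l,s,c=cv2.connectedComponentsWithStats(m)
    return [(c[i].round(1),s[i].tolist()) for i in range(1,n) if s[i][4]>=mn]
for n,im in(("scene",a),("side",b)):
    for lo,hi,nm in(((0,170,120),(3,255,255),"red0"),((174,150,100),(180,255,255),"red"),((50,120,80),(75,255,255),"green")):
        print(n,nm,blobs(im,lo,hi,30)[:8])
c=cv2.resize(b[190:390,190:400],None,fx=2.8,fy=2.8,interpolation=cv2.INTER_CUBIC)
cv2.imwrite("pics/crop.png",c)
p,e=tri(("scene",227,157),("side",259,268));print("cap",p,e)
p,e=tri(("scene",165,192),("side",358,325));print("mat",p,e)
E
python3 m.py
```

```text
scene red0 [(array([271.6, 131.9]), [268, 129, 8, 7, 49]), (array([227. , 159.1]), [223, 155, 9, 9, 66])]
scene red []
scene green [(array([164.4, 192. ]), [150, 182, 30, 21, 492])]
side red0 [(array([258.6, 268.5]), [250, 261, 18, 16, 218]), (array([154.2, 290.3]), [145, 282, 19, 17, 246])]
side red []
side green [(array([357.6, 325.1]), [332, 302, 52, 47, 1862])]
cap [ 0.48258978 -0.05175098  0.0856203 ] 0.0035519494077439827
mat [ 6.13995813e-01 -1.55930503e-01  2.97327532e-04] 0.0049741037844969384
```

View pics/crop.png

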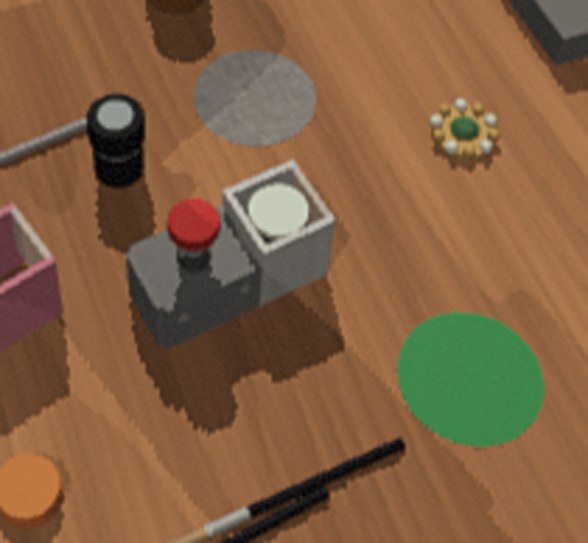

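The crop confirms it: grey housing, red cap, clear-front column with a white pot on top. Its rim corners in the side view are (270.4,258.6), (294.3,248.2), (308.9,267.5) and (284.3,278.6). The outlet faces right and away, with the green mat on the robot's right.

```bash
cat > m2.py <<'E'
from h import *
C=np.array([on_z("side",u,v,.06) for u,v in((270.4,258.6),(294.3,248.2),(308.9,267.5),(284.3,278.6))])
print(C.round(4), C.mean(0)); print([np.linalg.norm(C[i]-C[i-1]).round(4) for i in range(4)])
ax=(C[1]-C[0]+C[2]-C[3])/2; print("edgeA yaw",np.degrees(np.arctan2(ax[1],ax[0])))
ax=(C[2]-C[1]+C[3]-C[0])/2; print("edgeB yaw",np.degrees(np.arctan2(ax[1],ax[0])))
cap=on_z("side",258.6,268.5,.083);print("cap side",cap,"scene",on_z("scene",227,158.5,.083))
d=C.mean(0)-cap; yaw=np.arctan2(d[1],d[0]);print("cap->col",np.linalg.norm(d[:2]),np.degrees(yaw))
for n,u,v in(("side",357.6,325.1),("scene",164.4,192)):
    m=on_z(n,u,v,0); print("mat",n,m)
for nm,u,v in(("eyep",232,250),("brushtip",333,350),("brooch",356,237),("jar",252,190),("greymat",282,225),("brush2tip",306,368)):
    p=on_z("side",u,v,0)
    e=p-C.mean(0); R=np.array([[np.cos(yaw),np.sin(yaw)],[-np.sin(yaw),np.cos(yaw)]])
    print(nm,p.round(3),"disp",(R@e[:2]).round(3))
e=on_z("side",357.6,325.1,0)-C.mean(0);print("mat disp",R@e[:2])
print(px("scene",[*C.mean(0)[:2],.06]))
E
python3 m2.py
```

```text
[[ 0.5136 -0.0265  0.06  ]
 [ 0.5587 -0.0207  0.06  ]
 [ 0.566  -0.064   0.06  ]
 [ 0.5207 -0.0698  0.06  ]] [ 0.53974994 -0.04523937  0.06      ]
[np.float64(0.0438), np.float64(0.0456), np.float64(0.044), np.float64(0.0457)]
edgeA yaw 7.314350446783774
edgeB yaw -80.57201599764177
cap side [ 0.48359885 -0.05204188  0.083     ] scene [ 0.48302796 -0.04926848  0.083     ]
cap->col 0.056561635814671475 6.907518360044766
mat side [ 0.61542177 -0.15723992  0.        ]
mat scene [ 6.12937850e-01 -1.55721421e-01  1.11022302e-16]
eyep [0.47  0.053 0.   ] disp [-0.058  0.106]
brushtip [ 0.56  -0.181  0.   ] disp [ 0.003 -0.138]
brooch [0.697 0.002 0.   ] disp [0.162 0.028]
jar [0.554 0.182 0.   ] disp [0.042 0.224]
greymat [0.578 0.076 0.   ] disp [0.052 0.116]
brush2tip [ 0.509 -0.193  0.   ] disp [-0.049 -0.143]
mat disp [ 0.06165259 -0.12028843]
[213.37786596 177.77558524]
```

Emit:
{"name": "drive_tool", "arguments": {
  "deltas": [
    [-23, 26, 0, 0],
    [-23, 26, 0, 0],
    [-23, 26, 0, 0],
    [-23, 26, 0, 0],
    [-23, 26, 0, 0],
    [-23, 26, 0, 0],
    [-23, 26, 0, 0],
    [-23, 26, 0, 0],
    [-23, 26, 0, 0],
    [-23, 26, 0, 0]
  ],
  "hand": 0
}}

```text
time_s: 0.93
tool_pos: [0.3162, -0.3523, 0.2264]
ee_rot: [3.141, -0.0, -2.919]
ft_force: [-0.1, -1.2, 0.3]
width: 0.0267
grasp_force: 0.0
```

Emit:
{"name": "drive_tool", "arguments": {
  "deltas": [
    [-23, 26, 0, 0],
    [-23, 26, 0, 0],
    [-23, 26, 0, 0],
    [-23, 26, 0, 0],
    [-23, 26, 0, 0],
    [-23, 26, 0, 0],
    [-23, 26, 0, 0],
    [-23, 26, 0, 0],
    [-15, 15, 0, 0],
    [0, 0, 0, 0]
  ]
}}

```text
time_s: 1.77
tool_pos: [0.4626, -0.0896, 0.2263]
ee_rot: [3.141, 0.0, -2.916]
ft_force: [0.5, -0.2, 0.7]
width: 0.0002
grasp_force: 0.0
```

```bash
cat > w.py <<'E'
from h import *
import sys
from scipy.spatial.transform import Rotation as Ro
def wcam(s):
    c=optics.calibration("wrist"); f=192/np.tan(np.radians(c["vertical_fov"])/2)
    K=np.array([[f,0,c["cx"]],[0,f,c["cy"]],[0,0,1.]])
    T=np.eye(4);T[:3,:3]=Ro.from_euler("xyz",s["ee_rot"]).as_matrix();T[:3,3]=s["tool_pos"]
    return K,T@np.array(c["T_tool_cam"])
def won(s,u,v,z):
    K,T=wcam(s);d=T[:3,:3]@np.linalg.inv(K)@np.array([u,v,1.]);o=T[:3,3]
    return o+d*(z-o[2])/d[2]
def red(im):
    m=cv2.inRange(cv2.cvtColor(im,cv2.COLOR_BGR2HSV),(0,170,90),(4,255,255))
    n,l,st,c=cv2.connectedComponentsWithStats(m)
    return [(c[i],st[i].tolist()) for i in range(1,n) if st[i][4]>100]
def delta(s,P):
    return Ro.from_euler("xyz",s["ee_rot"]).as_matrix().T@(np.array(P)-s["tool_pos"])*1000
E
python3 - <<'E'
from w import *
s=ctrl.read_state();im=optics.snapshot("wrist");cv2.imwrite("pics/w1.png",im)
print(s["time_s"],s["tool_pos"],s["ee_rot"],s["ft_force"],s["width"])
for c,st in red(im): print(c,st,won(s,*c,.083))
print(delta(s,[.4833,-.051,.11]))
E
```

```text
1.7667 [ 0.46256024 -0.08959351  0.22632038] [ 3.14148778e+00  1.99427529e-04 -2.91572216e+00] [ 0.47827556 -0.21624159  0.68219643] 0.00018498925384778758
[347.36621455  51.94821208] [331, 36, 33, 33, 811] [ 0.32164919 -0.03531673  0.083     ]
[286.89955357 203.69196429] [274, 193, 27, 20, 448] [ 0.47844546 -0.05392774  0.083     ]
[-28.83296576  32.95625186 116.32958654]
```

View pics/w1.png

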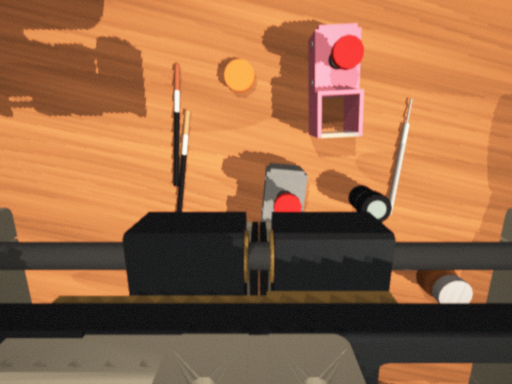

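The wrist view shows the grey dispenser's cap at (287,204), part hidden by the fingers, and the pink one at (347,52). Both fit the two-view position, so I'll approach and press.

Emit:
{"name": "drive_tool", "arguments": {
  "deltas": [
    [-14, 16, 18, 0],
    [-14, 16, 18, 0],
    [0, 0, 20, 0],
    [0, 0, 20, 0],
    [0, 0, 20, 0],
    [0, 0, 20, 0],
    [0, 0, 10, 0],
    [0, 0, 6, 0],
    [0, 0, 0, 0],
    [0, 0, 0, 0]
  ]
}}

```text
time_s: 2.65
tool_pos: [0.481, -0.0555, 0.0948]
ee_rot: [-3.141, -0.0, -2.919]
ft_force: [1.4, 0.8, 0.4]
width: 0.0005
grasp_force: 0.0
```

```bash
python3 - <<'E'
from w import *
s=ctrl.read_state();print(s["tool_pos"],s["ft_force"],delta(s,[.483,-.0515,.067]))
E
```

```text
[ 0.48101654 -0.05548487  0.09481919] [1.44899949 0.83548379 0.4399102 ] [-2.81909024  3.45450949 27.81797527]
```

Centre, then press slowly.

Emit:
{"name": "drive_tool", "arguments": {
  "deltas": [
    [-3, 3.5, 0, 0],
    [0, 0, 4, 0],
    [0, 0, 4, 0],
    [0, 0, 3, 0],
    [0, 0, 3, 0],
    [0, 0, 3, 0],
    [0, 0, 3, 0],
    [0, 0, 3, 0],
    [0, 0, 3, 0],
    [0, 0, 0, 0]
  ]
}}

```text
time_s: 3.48
tool_pos: [0.4836, -0.0507, 0.0685]
ee_rot: [3.142, 0.001, -2.918]
ft_force: [-0.2, 1.8, 5.0]
width: 0.0006
grasp_force: 2.4
```

Emit:
{"name": "drive_tool", "arguments": {
  "deltas": [
    [0, 0, 1, 0],
    [0, 0, 1, 0],
    [0, 0, 0, 0]
  ]
}}

```text
time_s: 3.73
tool_pos: [0.4836, -0.0508, 0.0673]
ee_rot: [-3.142, 0.001, -2.918]
ft_force: [-1.3, 1.7, 8.6]
width: 0.0003
grasp_force: 4.4
```

Emit:
{"name": "drive_tool", "arguments": {
  "deltas": [
    [0, 0, 1, 0],
    [0, 0, 1, 0],
    [0, 0, 0, 0]
  ]
}}

```text
time_s: 3.98
tool_pos: [0.4837, -0.0508, 0.0671]
ee_rot: [-3.141, 0.001, -2.918]
ft_force: [-11.0, 5.0, 32.4]
width: 0.0002
grasp_force: 15.9
```

Force jumped at z = 67 mm, so the plunger is at its stop. Now I let it rise and move towards the far side of the pot, staying high.

Emit:
{"name": "drive_tool", "arguments": {
  "deltas": [
    [0, 0, -4, 0],
    [0, 0, -4, 0],
    [0, 0, -5, 0],
    [0, 0, -6, 0],
    [0, 0, -10, 0],
    [0, 0, -20, 0],
    [0, 0, -25, 0],
    [0, 0, -25, 0],
    [0, 0, 0, 0],
    [0, 0, 0, 0]
  ]
}}

```text
time_s: 4.82
tool_pos: [0.4837, -0.0509, 0.1648]
ee_rot: [3.141, 0.002, -2.919]
ft_force: [-1.3, -0.6, -1.0]
width: 0.0005
grasp_force: 0.0
```

Emit:
{"name": "drive_tool", "arguments": {
  "deltas": [
    [-22, 10, 0, 0],
    [-30, 10, 0, 0],
    [-30, 10, 0, 0],
    [-30, 10, 0, 0],
    [0, 0, 0, 0],
    [0, 0, 0, 0]
  ]
}}

```text
time_s: 5.32
tool_pos: [0.5835, 0.0133, 0.1613]
ee_rot: [-3.141, -0.004, -2.918]
ft_force: [-0.5, -0.6, -0.3]
width: 0.0003
grasp_force: 0.0
```

```bash
python3 - <<'E'
from w import *
s=ctrl.read_state();print(s["time_s"],s["tool_pos"],s["ft_force"])
a=optics.snapshot("scene");b=optics.snapshot("side");w=optics.snapshot("wrist")
cv2.imwrite("pics/a2.png",np.hstack([cv2.resize(a[120:270,110:310],(400,300)),cv2.resize(b[190:390,190:400],(400,381))[:300]]))
cv2.imwrite("pics/sc2.png",a);cv2.imwrite("pics/si2.png",b);cv2.imwrite("pics/w2.png",w)
E
```

```text
5.3167 [0.58351714 0.01328939 0.16129648] [-0.5233055  -0.58436115 -0.33238004]
```

View pics/a2.png

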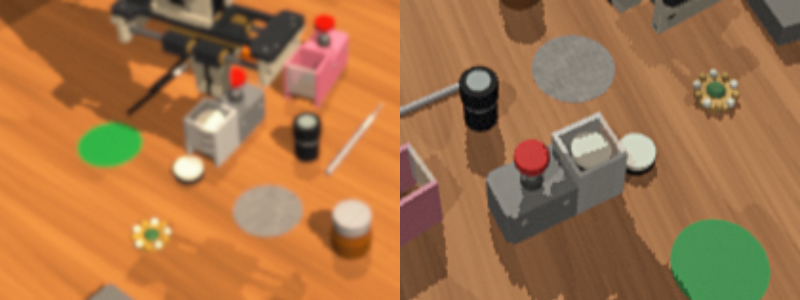

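One pot came out. Its lid is at about scene (203.5,203) and side (315,270), and the stack has dropped by one. Measuring it now.

```bash
cat > pot.py <<'E'
from w import *
def lid(im,near,r=12):
    h=cv2.cvtColor(im,cv2.COLOR_BGR2HSV); m=cv2.inRange(h,(0,0,150),(180,75,255))
    k=np.zeros_like(m);cv2.circle(k,tuple(int(x) for x in near),r,255,-1);m&=k
    n,l,st,c=cv2.connectedComponentsWithStats(m)
    i=1+np.argmax(st[1:,4]);return c[i],st[i].tolist()
O=np.array([.540,-.045]);Y=np.radians(7.4);RD=np.array([[np.cos(Y),np.sin(Y)],[-np.sin(Y),np.cos(Y)]])
def report(a,b,na,nb,r=12):
    (ca,sa),(cb,sb)=lid(a,na,r),lid(b,nb,int(r*1.6))
    print(ca.round(1),sa,cb.round(1),sb)
    p,q=on_z("scene",*ca,.014),on_z("side",*cb,.014); t,e=tri(("scene",*ca),("side",*cb))
    print("scene",p.round(4),"side",q.round(4),"tri",t.round(4),e.round(4)); return q
if __name__=="__main__":
    a=cv2.imread("pics/sc2.png");b=cv2.imread("pics/si2.png")
    q=report(a,b,(204,202),(315,270)); s=ctrl.read_state()
    print("disp",RD@(q[:2]-O)); M=np.array([.6145,-.1565]); print("to mat",M-q[:2],np.degrees(np.arctan2(*(M-q[:2])[::-1])))
    u=(M-q[:2])/np.linalg.norm(M-q[:2]); st=q[:2]-u*.050; print("start",st,"delta",delta(s,[*st,.007]),"push",np.linalg.norm(M-q[:2]))
E
python3 pot.py
```

```text
[203.6 204. ] [197, 199, 14, 11, 129] [313.7 265.6] [300, 258, 25, 18, 283]
scene [ 0.5904 -0.0354  0.014 ] side [ 0.5913 -0.0371  0.014 ] tri [ 0.5908 -0.0363  0.0135] 0.0017
disp [0.05188615 0.00123012]
to mat [ 0.02320444 -0.11940259] -79.0023471154132
start [0.58175713 0.01198434] delta [  0.33422899  -0.16081083 155.6258498 ] push 0.121636438991487
```

Emit:
{"name": "drive_tool", "arguments": {
  "deltas": [
    [0, 0, 30, 0],
    [0, 0, 30, 0],
    [0, 0, 30, 0],
    [0, 0, 25, 0],
    [0, 0, 18, 0],
    [0, 0, 10, 0],
    [0, 0, 6, 0],
    [0, 0, 3, 0],
    [0, 0, 0, 0],
    [0, 0, 0, 0]
  ]
}}

```text
time_s: 6.3
tool_pos: [0.5842, 0.0129, 0.0126]
ee_rot: [3.142, 0.002, -2.919]
ft_force: [0.3, -0.0, -0.1]
width: 0.0004
grasp_force: 0.0
```

Emit:
{"name": "drive_tool", "arguments": {
  "deltas": [
    [2, 0, 3, 0],
    [0, 0, 3, 0],
    [0, -5, 0, 0],
    [0, -5, 0, 0],
    [0, -5, 0, 0],
    [0.1, -4, 0, 0],
    [0.1, -4, 0, 0],
    [0.1, -4, 0, 0],
    [0.1, -4, 0, 0],
    [0, 0, 0, 0]
  ]
}}

```text
time_s: 7.13
tool_pos: [0.5882, -0.0187, 0.0055]
ee_rot: [-3.142, -0.0, -2.919]
ft_force: [-0.1, -0.4, -0.0]
width: 0.0005
grasp_force: 0.0
```

Emit:
{"name": "drive_tool", "arguments": {
  "deltas": [
    [0.1, -4, 0, 0],
    [0.1, -4, 0, 0],
    [0.1, -4, 0, 0],
    [0.1, -4, 0, 0],
    [0.1, -4, 0, 0],
    [0.1, -4, 0, 0],
    [0, 0, 0, 0]
  ]
}}

```text
time_s: 7.72
tool_pos: [0.5929, -0.0423, 0.0055]
ee_rot: [-3.142, -0.0, -2.919]
ft_force: [0.6, 0.0, 0.2]
width: 0.0002
grasp_force: 0.0
```

```bash
python3 - <<'E'
from w import *
s=ctrl.read_state();print(s["time_s"],s["tool_pos"],s["ft_force"])
a=optics.snapshot("scene");b=optics.snapshot("side")
cv2.imwrite("pics/a3.png",np.hstack([cv2.resize(a[120:270,110:310],(400,300)),cv2.resize(b[190:390,190:400],(400,381))[:300]]))
cv2.imwrite("pics/sc3.png",a);cv2.imwrite("pics/si3.png",b)
E
```

```text
7.7167 [ 0.59289172 -0.0422671   0.00550216] [0.5978286  0.00147857 0.24289769]
```

View pics/a3.png

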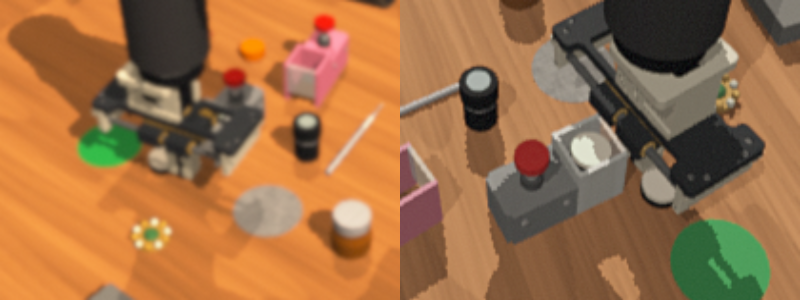

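The pot is sliding upright ahead of the fingers, with its lid at about side (326.5,288) and scene (190,200). I'll check the offset from the push line.

```bash
python3 - <<'E'
from pot import *
s=ctrl.read_state()
q0=on_z("side",326.5,286.5,.014);print(q0)
h=cv2.imread("pics/si3.png")
c=cv2.resize(h[265:305,305:345],None,fx=12,fy=12,interpolation=cv2.INTER_CUBIC);cv2.imwrite("pics/c3.png",c)
R=Ro.from_euler("xyz",s["ee_rot"]).as_matrix()
print("tool frame pot",delta(s,[*q0[:2],.0055]),"mat",delta(s,[.6145,-.1565,.0055]))
E
```

```text
[ 0.59419148 -0.08250279  0.014     ]
tool frame pot [  7.61643691 -40.02535471   0.04252594] mat [ 4.12337767e+00 -1.16679263e+02  4.22045860e-02]
```

View pics/c3.png

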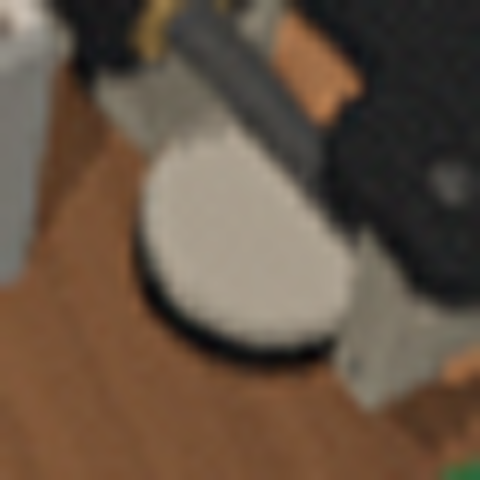

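The pot stands about 7 mm off the finger centre. I'll back off, recentre behind it, then push on.

Emit:
{"name": "drive_tool", "arguments": {
  "deltas": [
    [0, 5, 0, 0],
    [6, 0, 0, 0],
    [0, -5, 0, 0],
    [-0.1, -4, 0, 0],
    [-0.1, -4, 0, 0],
    [-0.1, -4, 0, 0],
    [-0.1, -4, 0, 0],
    [-0.1, -4, 0, 0],
    [-0.1, -4, 0, 0],
    [-0.1, -4, 0, 0]
  ]
}}

```text
time_s: 8.65
tool_pos: [0.5939, -0.0705, 0.0055]
ee_rot: [3.142, -0.0, -2.919]
ft_force: [0.5, 0.2, 0.5]
width: 0.0004
grasp_force: 0.1
```

Emit:
{"name": "drive_tool", "arguments": {
  "deltas": [
    [-0.1, -4, 0, 0],
    [-0.1, -4, 0, 0],
    [-0.1, -4, 0, 0],
    [-0.1, -4, 0, 0],
    [0, 0, 0, 0]
  ]
}}

```text
time_s: 9.07
tool_pos: [0.5979, -0.0862, 0.0055]
ee_rot: [-3.142, -0.0, -2.919]
ft_force: [0.1, -0.2, 0.4]
width: 0.0004
grasp_force: 0.0
```

```bash
python3 - <<'E'
from w import *
s=ctrl.read_state();print(s["time_s"],s["tool_pos"],s["ft_force"],delta(s,[.6145,-.1565,.0055]))
b=optics.snapshot("side");a=optics.snapshot("scene")
cv2.imwrite("pics/c4.png",np.hstack([cv2.resize(b[260:360,300:400],(500,500)),cv2.resize(a[170:240,140:180],(286,500))]))
E
```

```text
9.0667 [ 0.5978607  -0.08621294  0.00549637] [ 0.08255245 -0.16727703  0.42284013] [-7.31029308e-01 -7.22260542e+01  5.69396388e-04]
```

View pics/c4.png

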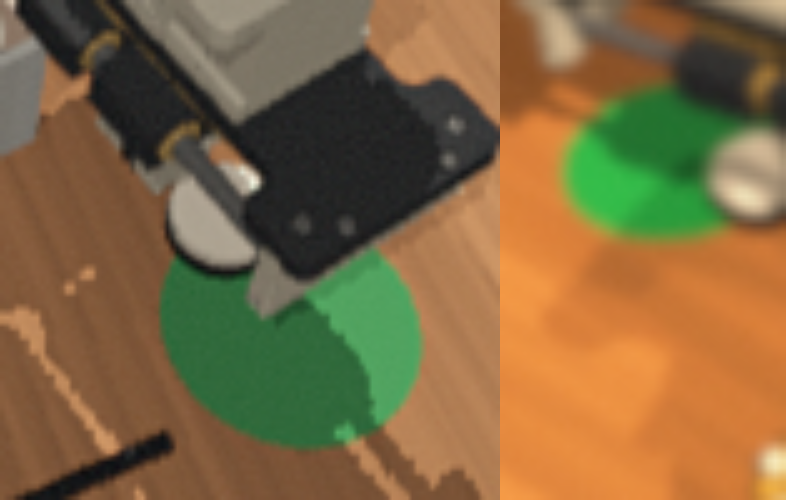

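The pot's lid is at side (343,304), upright and just entering the mat, whose centre is at (358,325).

```bash
python3 - <<'E'
from w import *
s=ctrl.read_state();q=on_z("side",342.8,304,.014);m=on_z("side",357.6,325.1,0);print(q,m)
print("pot",delta(s,[*q[:2],.0055]),"mat",delta(s,[*m[:2],.0055]))
E
```

```text
[ 0.60498973 -0.1213003   0.014     ] [ 0.61542177 -0.15723992  0.        ]
pot [ 7.80052245e-01 -3.63152915e+01 -5.72065646e-03] mat [-1.46724022e+00 -7.36707939e+01 -5.80351640e-03]
```

The pot is centred on the fingers and has about 36 mm to go.

Emit:
{"name": "drive_tool", "arguments": {
  "deltas": [
    [-0.2, -4, 0, 0],
    [-0.2, -4, 0, 0],
    [-0.2, -4, 0, 0],
    [-0.2, -4, 0, 0],
    [-0.2, -4, 0, 0],
    [0, -4, 0, 0],
    [0, -4, 0, 0],
    [0, -3, 0, 0],
    [0, -3, 0, 0],
    [0, -2, 0, 0]
  ]
}}

```text
time_s: 10.0
tool_pos: [0.6068, -0.1208, 0.0055]
ee_rot: [-3.142, 0.0, -2.919]
ft_force: [-0.2, -0.5, 0.9]
width: 0.0003
grasp_force: 0.0
```

Emit:
{"name": "drive_tool", "arguments": {
  "deltas": [
    [0, 0, 0, 0],
    [0, 5, 0, 0],
    [0, 10, 0, 0],
    [0, 10, 0, 0],
    [0, 5, -20, 0],
    [0, 0, -40, 0],
    [0, 0, -40, 0],
    [0, 0, -40, 0],
    [0, 30, 0, 0],
    [0, 30, 0, 0]
  ]
}}

```text
time_s: 10.83
tool_pos: [0.5881, -0.0314, 0.1488]
ee_rot: [3.142, 0.006, -2.92]
ft_force: [0.2, 0.1, -1.3]
width: 0.0002
grasp_force: 0.0
```

Emit:
{"name": "drive_tool", "arguments": {
  "deltas": [
    [0, 30, 0, 0],
    [0, 30, 0, 0],
    [0, 30, 0, 0],
    [0, 0, 0, 0]
  ]
}}

```text
time_s: 11.17
tool_pos: [0.5657, 0.06, 0.146]
ee_rot: [3.141, 0.001, -2.915]
ft_force: [0.1, -0.7, -0.2]
width: 0.0001
grasp_force: 0.0
```

```bash
python3 - <<'E'
from pot import *
s=ctrl.read_state();print(s["time_s"],s["tool_pos"],s["ft_force"])
a=optics.snapshot("scene");b=optics.snapshot("side")
cv2.imwrite("pics/a5.png",np.hstack([cv2.resize(a[120:270,110:310],(400,300)),cv2.resize(b[190:390,190:400],(400,381))]) if 0 else np.hstack([cv2.resize(a[120:270,110:310],(400,381)),cv2.resize(b[190:390,190:400],(400,381))]))
q=report(a,b,px("scene",[.6145,-.1565,.014]),px("side",[.6145,-.1565,.014]),12)
print("off mat",q[:2]-[.6154,-.1572])
E
```

```text
11.1667 [0.56573454 0.05997973 0.14595317] [ 0.09180771 -0.69939464 -0.19808312]
[164.2 189.6] [157, 184, 15, 12, 133] [359.1 318.1] [348, 308, 23, 21, 381]
scene [ 0.616  -0.1501  0.014 ] side [ 0.618  -0.1527  0.014 ] tri [ 0.6169 -0.1516  0.0135] 0.0032
off mat [0.00260056 0.00447293]
```

View pics/a5.png

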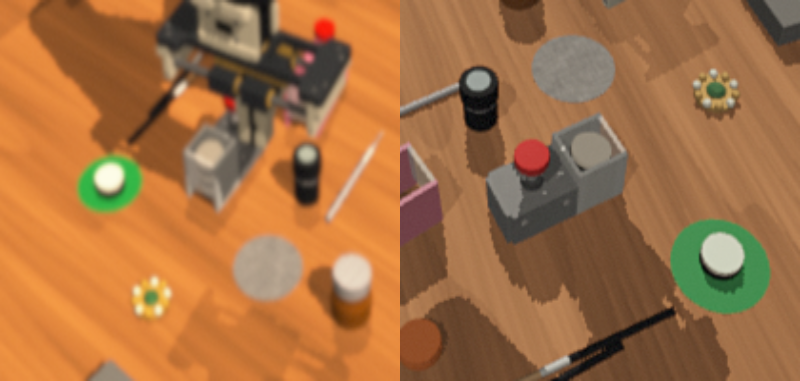

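The pot stands upright on the green mat, about 5 mm off centre where 24 mm is allowed. Everything else is where it was, and the arm is clear.

```bash
python3 -c "
from bench import ctrl
print(ctrl.job_done())"
```

```text
the job is handed in; nothing more can be done
None
```

I pressed the plunger once to its stop and pushed the single pot that came out upright onto the green mat, about 5 mm off centre; the other pots and bench items looked unmoved, and I handed the job in at about 11 s.

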